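Put the fish scaler away and roll the box shut

ROBOT

A 7-joint arm with a two-finger parallel gripper is mounted at the origin on the work surface. World frame = base frame: x ahead of the robot, y to its left, z up, the work surface at z = 0. Lengths are in mm, angles in rad, forces in N, time in s.
With the tool pointing down it reaches from about 425 to 975 mm from the base axis. Payload 16.7 kg.
Tool frame: the origin (TCP) lies at the very end of the fingers, on their centre line; the grasp point (between the pads) lies 19 mm behind it; x points along the fingers, z is the direction in which the jaws open and shut, and the axes are right-handed (so a half turn about x gives the same grasp; the last joint's range is limited). The gripper opens to 85 mm and grips with 20 to 120 N. Pads are 22 mm wide; open, the fingers measure 114 mm over their backs; the gripper's body (76 mm by 85 mm) begins 54 mm behind the grasp point. The pads swing forward as they close: fully open they stand 13 mm farther back than shut.
Start: joints at [-1.431, 0.426, 0.074, 1.606, -0.034, 1.111, -0.067], TCP at [192.247, 647.006, 231.302] pointing down, gripper open.
Joint ranges: [-2.85, 2.85], [-0.5, 2.14], [-1.23, 1.37], [0.21, 2.46], [-1.02, 4.16], [0.16, 2.05], [-2.73, 2.73]. Speed limits (rad/s): [1.89, 1.89, 2.39, 2.39, 3.01, 3.01, 3.01].

INTERFACE

Orientations are given as a rotation vector (axis times angle).
In Python, from rig import reach, movel, move_joints, ungrasp, clamp, wait, inverse_kinematics, get_state, read_camera, MotionError, close_job gives the robot as it stands. Calls block until the motion is done:
- reach(position, orientation): joint-space move of the TCP to a pose.
- movel(position, rate=150, ori=None): straight line of the TCP; ori=None keeps the orientation; rate is the mean speed in mm/s.
- move_joints(angles): joint-space move.
- ungrasp() and clamp(squeeze=None): open the fingers fully, or close them until they stop; squeeze is the grip in N (None keeps the last).
- wait(seconds).
- inverse_kinematics(position, orientation): joint angles nearest the present ones, or None.
- get_state(): the state.
- read_camera(name): name is "scene" or "top" or "wrist"; returns a dict with "image" (420x560x3 uint8, blue, green, red), "z_map" (420x560 float32, mm along the optical axis (not along the pixel's ray), 0 where there is no reading), "vertical_fov" (degrees; the focal length in pixels is half the picture's height over the tangent of half this angle, whatever the lens; pixels are square), "cx", "cy" (the principal point, pixels), "view" (4x4, takes a point from world to camera coordinates). Camera axes: x right, y down, z forward; pixel columns grow to the right and rows downward; lengths in mm; the calibration is good to about 2 mm. The wrist camera is an equidistant fisheye: a pixel r from the principal point sees the ray r / f radians off the axis. A picture is of the moment at which its call begins.
A pose or a line that the arm cannot do raises MotionError and nothing moves.
- close_job(): hands the job in, once; it reports no verdict.
The state is a dict: "clock": time; "qpos": joint angles; "qd": joint speeds; "tau": joint torques, N m; "tool_pos": TCP position; "tool_rot": TCP orientation; "ft_force": force on the tool from outside, world axes, zero at the start; "ft_torque": the same for the moment, N m; "gripper_width": opening from 0.0 (shut) to 1.0 (fully open).
Only numpy, scipy, OpenCV 4.12 (cv2) and the standard library are available. Lean on these libraries where they do the work, as an engineer would, in place of code of your own. Each camera call takes 0.05 s, during which the arm holds its last target. There are 200 camera calls.

TASK

Put the blue-handled fish scaler inside the open roll-top box so that it lies on the box's floor, then roll the slatted cover fully shut over it and let go.

Things in the scene. Friction and masses are not known exactly. Their poses are not given: they have to be found in the camera images.
- scaler: Fish scaler, blue handle, steel head, on the bench near a red-handled twin. 170 mm long on its x: handle x -85 to +25 mm, 22 wide (y), 20 high; head x +25 to +85, 40 wide, 18 high with ridges. 0.14 kg. Origin: mid-length on the underside, z up; grip the handle there, across its width, near the balance point. It may lie in the box either way round.
- box: Fixed roll-top box, blue end cheeks. Origin: centre of underside; -x front, y width, z up. 314 deep, 262 wide, 212 mm high. Floor top z 8; cheeks' inner faces y +-120; front sill x -150 to -142, top z 88. Cover's roll axis: along y through x 0, z 55. Fixed hood behind x +31. With the cover rolled back the floor is open from above from the sill to the cover's front edge.
- cover (a joint): Angle of the grey slatted cover about its roll axis, rad: 0 fully shut (edge at the sill), 1.54 fully back, a stop at each end; starts 1.36 to 1.52. A stiff arc, radius 150 mm, 5 thick; its front edge is at elevation 14 deg + this angle (0 deg = toward the front, 90 = up). It stays where left; moving it by the bar takes about 2 to 7 N.
- cover_bar (a point): Middle of the cover's black pull bar: round, 12 mm thick, parallel to the box's y, 98 mm free between its two end posts; 190 mm from the roll axis (40 above the slats), at elevation 26 deg + cover angle. It swings over the top to the front and down as the cover shuts. Fingers can pinch it from above and stay upright while it turns between them.

How it is judged (in metres and radians):
On the way, in this order (a step that is already met when the one before it is completed fails the run):
1. the blue-handled scaler lies on the floor of the box, let go (x of scaler in the frame of box between -0.14 and 0.14 m and y of scaler in the frame of box between -0.12 and 0.12 m and z of scaler in the frame of box below 0.035 m and contact force between the fingers and scaler below 0.5 N), for 0.2 s.
2. the cover is rolled shut (value of joint cover below 0.15 rad), for 0.2 s.
At the end, for the whole second after the job is handed in: The blue-handled scaler lies at rest on the floor of the box (its origin between the box's walls and less than 35 mm above the box's underside) and the cover is shut to within 0.15 rad (about 22 mm at its edge) (x of scaler in the frame of box between -0.14 and 0.14 m and y of scaler in the frame of box between -0.12 and 0.12 m and z of scaler in the frame of box below 0.035 m and linear speed of scaler below 0.03 m/s and value of joint cover below 0.15 rad); the robot touches nothing.
It also fails if it takes over 48 s, if anything falls off the work surface, if the arm or the gripper's body presses on something with over 40 N, if the wrist force passes 120 N, or if a joint passes its speed limit or range.

## Working session

There is one attempt and no reset: what is moved stays moved. The work goes in short steps, each a Python script; the robot and the scene stay as the last script left them, time stands still between calls to the robot, and variables do not carry over. Pictures are saved under pics/ and viewed, about 8 in all and at most 12, crops included, and the job is handed in when it is done.

```bash
ls; mkdir -p pics
cat > h.py <<'E'
import numpy as np, cv2
from rig import *
def cam(n,save=None):
    c=read_camera(n); c['f']=210/np.tan(np.radians(c['vertical_fov'])/2)
    c['V']=np.array(c['view'],float)
    if save: cv2.imwrite('pics/'+save,c['image'])
    return c
def cloud(c):
    # world points per pixel (pinhole)
    v,u=np.mgrid[0:420,0:560]; z=c['z_map'].astype(float)
    P=np.stack([(u-c['cx'])/c['f']*z,(v-c['cy'])/c['f']*z,z],-1)
    R,t=c['V'][:3,:3],c['V'][:3,3]
    return (P-t)@R
E
python3 - <<'E'
from h import *
s=get_state(); print(s)
a=cam('scene'); b=cam('top')
cv2.imwrite('pics/st1.png',np.vstack([a['image'],b['image']])[:, :] if 0 else a['image']); cv2.imwrite('pics/top1.png',b['image'])
for c in(a,b): print(c['vertical_fov'],c['cx'],c['cy'],c['V'].round(3).tolist(),(c['z_map']>0).mean())
np.savez('c1.npz',a=cloud(a),b=cloud(b),az=a['z_map'],bz=b['z_map'])
E
```

```text
pics
{'clock': 0.0, 'qpos': array([-1.43149933,  0.42674609,  0.07389065,  1.60662707, -0.0340839 ,
        1.1107982 , -0.06708165]), 'qd': array([ 0.00028209,  0.00146594, -0.0004141 ,  0.0011373 ,  0.00188135,
       -0.00010205, -0.00096825]), 'tau': array([-2.25107644e-03, -9.49833798e+01,  3.76010925e+00, -4.63554168e+01,
        1.91988802e-02,  9.70527035e-03,  1.56593433e-04]), 'tool_pos': array([192.17839088, 646.62873925, 230.59354305]), 'tool_rot': array([-0.99471788,  1.33310521,  0.99324114]), 'ft_force': array([-0.4858152 , -0.95493106, -0.01264776]), 'ft_torque': array([-0.05034476,  0.02044273, -0.00431518]), 'gripper_width': 0.9959764853775114}
42.41651754785531 285.0690098596783 214.1267106846114 [[0.971, 0.238, -0.007, -498.516], [0.225, -0.926, -0.303, -192.069], [-0.078, 0.292, -0.953, 1365.231], [0.0, 0.0, 0.0, 1.0]] 0.9963052721088436
52.05811808907542 280.9513362357064 213.94302494436272 [[0.024, -0.999, 0.023, -98.202], [-0.99, -0.027, -0.139, 583.731], [0.139, -0.019, -0.99, 884.758], [0.0, 0.0, 0.0, 1.0]] 0.9958418367346938
```

View pics/st1.png

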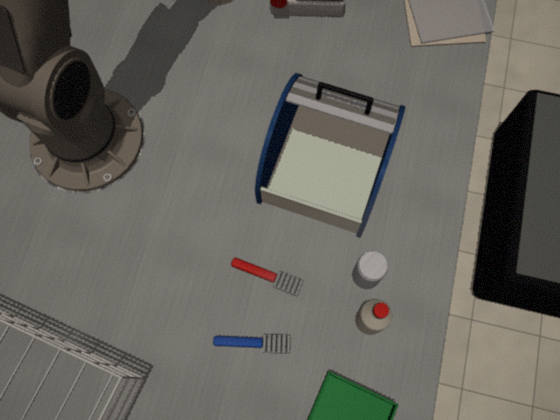

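View pics/top1.png

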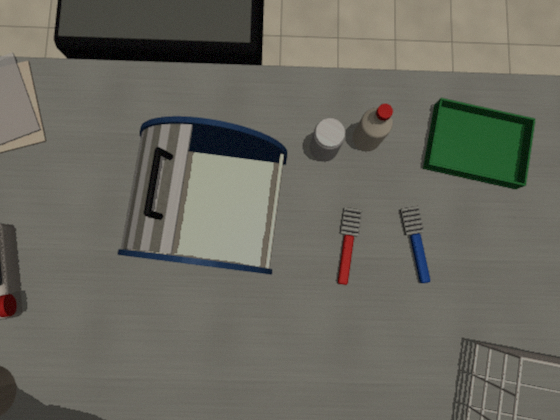

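The scene view shows the box near (330,150), its bar at (345,97), the blue scaler at (250,343) and the red twin at (267,275). The top view shows the bar at (157,183), the sill at (278,215), the blue handle at (420,258) and its head at (412,220).

Run:
```python
from h import *
d=np.load('c1.npz')
for k,n in(('a','st1'),('b','top1')):
    P=d[k]; im=cv2.imread(f'pics/{n}.png'); hsv=cv2.cvtColor(im,cv2.COLOR_BGR2HSV)
    X,Y,Z=P[...,0],P[...,1],P[...,2]
    ok=d[k+'z']>0
    blue=(hsv[...,0]>100)&(hsv[...,0]<130)&(hsv[...,1]>120)&(hsv[...,2]>50)&ok
    nl,lab,st,ce=cv2.connectedComponentsWithStats(blue.astype(np.uint8))
    for i in range(1,nl):
        if st[i,4]>100:
            Q=P[lab==i]; m=Q.mean(0); r=cv2.minAreaRect(Q[:,:2].astype(np.float32))
            print(n,i,st[i],m.round(1),'zpct',np.percentile(Q[:,2],[5,50,95]).round(1),r)
    # box: connected component of z>30
    t=((Z>25)&(Z<300)&ok).astype(np.uint8)
    nl,lab,st,ce=cv2.connectedComponentsWithStats(t)
    for i in range(1,nl):
        if st[i,4]>300:
            Q=P[lab==i]; print('  comp',st[i],Q.mean(0).round(0),Q.max(0).round(0),cv2.minAreaRect(Q[:,:2].astype(np.float32)))
    # bench level
    print('bench',np.median(Z[230:330,440:] if k=='b' else Z[250:320,150:220]))
```

```text
st1 1 [256  74  43 116 552] [475.4  45.2 184.7] zpct [118.3 196.1 212.7] ((478.1630859375, 71.8191146850586), (271.46649169921875, 11.587608337402344), 84.24908447265625)
st1 2 [369 106  36 101 468] [725.   37.8 191.7] zpct [155.  197.7 212.9] ((728.0595703125, 61.863494873046875), (250.6813507080078, 8.628292083740234), 84.05745697021484)
st1 4 [214 336  49  12 443] [ 502.6 -394.3   20.1] zpct [15.9 20.1 24. ] ((502.80926513671875, -394.248779296875), (106.76850128173828, 20.171125411987305), 11.301629066467285)
  comp [270   0  76  13 868] [459. 480.  50.] [552. 514.  87.] ((456.88458251953125, 478.0515441894531), (199.21316528320312, 31.929197311401367), 12.227365493774414)
  comp [   0   55  133  125 6321] [ 53. -37. 169.] [113. 104. 300.] ((26.44153594970703, -24.973602294921875), (218.2596893310547, 158.74098205566406), 45.09735870361328)
  comp [ 255   73  151  163 7120] [590.  62. 155.] [747. 230. 244.] ((603.80078125, 67.74523162841797), (301.5636291503906, 262.5318908691406), 84.17094421386719)
  comp [353 252  35  37 951] [ 747. -187.  102.] [ 782. -149.  123.] ((748.78839
[... 1526 characters left out ...]
   170   158 10983] [627.  99. 169.] [749. 237. 242.] ((604.5228881835938, 76.58965301513672), (310.8716125488281, 262.6126403808594), 84.14511108398438)
  comp [ 310  118   35   41 1074] [ 740. -173.   99.] [ 779. -144.  119.] ((746.4701538085938, -175.74562072753906), (62.7359733581543, 62.38700485229492), 36.62135314941406)
  comp [   0  223   18   96 1262] [443. 478.  54.] [551. 506. 100.] ((454.4163818359375, 476.5191345214844), (198.01992797851562, 37.47781753540039), 6.396228790283203)
  comp [ 472  344   88   76 1278] [ 276. -523.  116.] [ 323. -488.  176.] ((280.7522277832031, -544.5330810546875), (104.7052001953125, 206.58518981933594), 35.20640182495117)
bench -0.12362914529453772
```

```bash
cat >> h.py <<'E'
from scipy.spatial.transform import Rotation as Rn
YAW=np.radians(84.15); C=np.array([604.3,76.0])
def b2w(x,y,z):
    c,s=np.cos(YAW),np.sin(YAW); return np.array([C[0]+c*x-s*y,C[1]+s*x+c*y,z])
def w2b(P):
    c,s=np.cos(YAW),np.sin(YAW); d=P[...,:2]-C
    return np.stack([c*d[...,0]+s*d[...,1],-s*d[...,0]+c*d[...,1],P[...,2]],-1)
def down(psi):
    z=np.array([np.cos(psi),np.sin(psi),0]); x=np.array([0,0,-1.]); y=np.cross(z,x)
    return Rn.from_matrix(np.stack([x,y,z],1)).as_rotvec()
E
python3 - <<'E'
from h import *
d=np.load('c1.npz')
for k,n in(('a','st1'),('b','top1')):
    P=d[k]; im=cv2.imread(f'pics/{n}.png').max(2); Q=w2b(P); x,y,z=Q[...,0],Q[...,1],Q[...,2]
    m=(abs(x)<150)&(abs(y)<60)&(z>225)&(z<255)&(im<60)
    q=Q[m]; print(n,'bar',m.sum(),np.median(q,0).round(1),np.percentile(q,[3,97],axis=0).round(1))
    s=(x<-120)&(x>-180)&(abs(y)<110)&(z>80)&(z<100); q=Q[s]; print('sill',s.sum(),np.median(q,0).round(1),np.percentile(q[:,0],[5,95]).round(1))
    f=(abs(y)<150)&(abs(x)<130)&(z>0)&(z<14); q=Q[f]; print('floor',np.median(q[:,2]),np.percentile(q,[1,99],axis=0).round(1))
    h=(abs(P[...,0]-580)<60)&(abs(P[...,1]+375)<40)&(z>8)&(z<30); q=P[h][:,:2].astype(np.float32); print('head',q.mean(0),cv2.minAreaRect(q))
    c=(x>-160)&(x<160)&(abs(y)>115)&(abs(y)<140)&(z>100); print('cheeks y',[np.median(y[c&(y*sg>0)]).round(1) for sg in(1,-1)], np.percentile(x[c],[.2,99.8]).round(1))
s=get_state(); print(Rn.from_rotvec(s['tool_rot']).as_matrix().round(2))
for psi in(102.5,-77.5): print(psi,inverse_kinematics([531,-386.5,220],down(np.radians(psi))))
E
```

```text
st1 bar 359 [ 62.1  -0.4 237.6] [[ 57.  -56.7 227.1]
 [ 69.4  56.3 241.9]]
sill 410 [-148.1   -1.6   87.4] [-151.  -143.5]
floor 8.171795076849362 [[-114.7 -145.9    1.1]
 [ 120.3  117.7   13.4]]
head [ 574.08997 -380.7489 ] ((569.0115356445312, -377.9193420410156), (98.0667495727539, 49.645294189453125), 0.22503523528575897)
cheeks y [np.float64(120.0), np.float64(-124.4)] [-151.   133.6]
top1 bar 511 [ 65.1   2.5 237.5] [[ 60.1 -55.2 229.8]
 [ 71.5  57.7 240.4]]
sill 415 [-144.1    2.3   87.3] [-147.7 -140.5]
floor 7.445983117525042 [[-128.  -118.9    0.4]
 [  72.9  145.8   11.5]]
head [ 572.7227  -376.30475] ((566.6543579101562, -377.87261962890625), (98.06327819824219, 40.93463897705078), 10.07571792602539)
cheeks y [np.float64(130.6), np.float64(-120.2)] [-155.3  143.8]
[[-0.   -0.96  0.28]
 [-0.    0.28  0.96]
 [-1.   -0.   -0.  ]]
102.5 [ 0.75293494  0.42273263 -0.29636639  1.64346161  0.13515601  1.09556571
  2.20816073]
-77.5 [-0.23222128  0.72073025  1.20885127  1.70270553 -0.71274769  1.23399717
 -0.20263189]
```

Run:
```python
from h import *
movel([192,647,420],rate=300)
reach([531,-386.5,220],down(np.radians(102.5)))
s=get_state(); print(s['clock'],s['tool_pos'],s['qpos'].round(2))
c=cam('wrist','w1.png'); print(c['vertical_fov'],c['cx'],c['cy'],c['f'],c['V'].round(3).tolist())
t=cam('top','top2.png')
# refine handle/head from wrist: blue mask -> rays on z=20 / z=10 plane
hsv=cv2.cvtColor(c['image'],cv2.COLOR_BGR2HSV)
m=((hsv[...,0]>100)&(hsv[...,0]<130)&(hsv[...,1]>120)&(hsv[...,2]>40)).astype(np.uint8)
n,lab,st,ce=cv2.connectedComponentsWithStats(m)
R,tt=c['V'][:3,:3],c['V'][:3,3]; o=-R.T@tt
for i in range(1,n):
    if st[i,4]<150: continue
    v,u=np.nonzero(lab==i); dx,dy=u-c['cx'],v-c['cy']; r=np.hypot(dx,dy)+1e-9; th=r/c['f']
    d=np.stack([np.sin(th)*dx/r,np.sin(th)*dy/r,np.cos(th)],1)@R
    p=o+d*((20-o[2])/d[:,2])[:,None]
    print(st[i],cv2.minAreaRect(p[:,:2].astype(np.float32)),p.mean(0))
```

```text
4.7083 [ 531.52559407 -385.87486987  220.10630689] [ 0.75  0.42 -0.3   1.64  0.14  1.1   2.21]
65.70646984690485 276.6835998857789 215.5024514907247 325.19226210127806 [[-0.218, 0.976, -0.0, 491.764], [0.939, 0.21, 0.271, -449.209], [0.264, 0.059, -0.963, 250.06], [0.0, 0.0, 0.0, 1.0]]
[ 267  112   22  100 1901] ((500.2665100097656, -391.39886474609375), (106.52973937988281, 20.599090576171875), 11.219438552856445) [ 499.62530822 -391.63295319   20.        ]
[  0 335  24  58 621] ((1006.7693481445312, -836.6187133789062), (60.54790115356445, 220.5058135986328), 70.56983184814453) [ 973.84454799 -834.25831081   20.        ]
[ 85 389  50  31 848] ((971.0457763671875, -610.0003051757812), (58.52833938598633, 159.2736053466797), 53.50638961791992) [ 964.97306547 -597.67841406   20.        ]
```

View pics/w1.png

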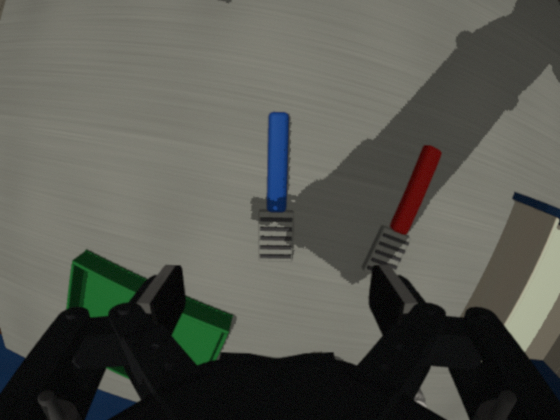

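The wrist view shows the blue handle upright at (279,160) and its head at (276,233), with the red twin clear at (415,190). The position agrees with the top view to about 2 mm.

Run:
```python
from h import *
o=down(np.radians(101.3))
movel([530,-386,120],rate=200,ori=o)
movel([530,-386,4],rate=120)
s=get_state(); print(s['tool_pos'],s['ft_force'])
clamp(40); s=get_state(); print('w',s['gripper_width'],s['ft_force'])
movel([530,-386,330],rate=200)
s=get_state(); print(s['clock'],'w',s['gripper_width'],s['ft_force'],s['tool_pos'])
c=cam('wrist','w2.png')
```

```text
[ 530.4648671  -386.30254287    4.81048271] [-0.05239994 -0.44237905 -0.21342426]
w 0.24314212160350127 [-1.87585313  0.80397546  5.97898915]
8.9667 w 0.24429726316887396 [ 0.21581934  0.09560647 -2.62733574] [ 529.65983896 -385.83756117  328.95049066]
```

View pics/w2.png

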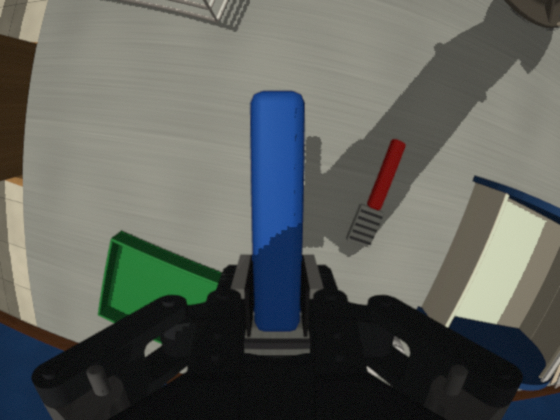

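Grasp confirmed: the wrist view shows the blue handle between the pads at (278,210), and the width reads about 21 mm. Next, over the box.

Run:
```python
from h import *
o=down(YAW)
reach(b2w(-67,0,340),o)
s=get_state(); print(s['clock'],s['tool_pos'],w2b(s['tool_pos']),s['qpos'].round(2))
movel(b2w(-67,0,120),rate=200)
s=get_state(); print(s['clock'],w2b(s['tool_pos']),s['ft_force'],s['gripper_width'])
a=cam('scene'); b=cam('top')
cv2.imwrite('pics/p3.png',np.hstack([a['image'][40:260,200:460],b['image'][80:300,80:340]]).repeat(1,0))
```

```text
10.5 [597.62291653   7.95319962 339.84685492] [-6.83729804e+01 -2.93322930e-01  3.39846855e+02] [ 0.26  0.26 -0.47  1.62  0.12  1.29  1.24]
11.75 [-66.91328585  -0.64449046 121.03946437] [-0.06170787 -0.24550888 -1.91123572] 0.2439694408517005
```

View pics/p3.png

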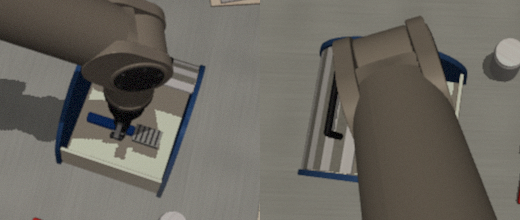

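The scaler hangs level along the box's width: handle at (105,122) and head at (148,136) in the left half. The wrist housing is near the cover, so I'll check its height before going lower.

Run:
```python
from h import *
for n in('scene','top'):
    c=cam(n); Q=w2b(cloud(c)); ok=(c['z_map']>0)
    Q=Q[ok]; Q=Q[(Q[:,2]>150)&(abs(Q[:,0])<200)&(abs(Q[:,1])<180)&((Q[:,2]>255)|(np.hypot(Q[:,0]+67,Q[:,1])<90))]
    for x0,x1 in((-200,-100),(-100,-30),(-30,20),(20,50),(50,90),(90,200)):
        for y0,y1 in((-180,-60),(-60,60),(60,115),(115,180)):
            q=Q[(Q[:,0]>=x0)&(Q[:,0]<x1)&(Q[:,1]>=y0)&(Q[:,1]<y1)]
            if len(q)>10: print(n,(x0,x1),(y0,y1),len(q),np.percentile(q[:,2],[1,50,99]).round())
```

```text
scene (-200, -100) (-180, -60) 27 [444. 465. 483.]
scene (-200, -100) (-60, 60) 5456 [218. 499. 583.]
scene (-200, -100) (60, 115) 3226 [521. 599. 635.]
scene (-200, -100) (115, 180) 4791 [575. 653. 704.]
scene (-100, -30) (-180, -60) 132 [429. 474. 496.]
scene (-100, -30) (-60, 60) 2755 [179. 517. 578.]
scene (-100, -30) (60, 115) 409 [542. 590. 618.]
scene (-100, -30) (115, 180) 42 [609. 622. 634.]
scene (-30, 20) (-60, 60) 392 [465. 506. 537.]
top (-200, -100) (-60, 60) 2599 [496. 545. 584.]
top (-200, -100) (60, 115) 4443 [566. 610. 634.]
top (-200, -100) (115, 180) 13032 [621. 662. 704.]
top (-100, -30) (-180, -60) 16 [482. 490. 493.]
top (-100, -30) (-60, 60) 5003 [488. 535. 579.]
top (-100, -30) (60, 115) 2411 [538. 586. 617.]
top (-100, -30) (115, 180) 1255 [581. 620. 638.]
top (-30, 20) (-60, 60) 699 [483. 512. 539.]
```

The arm stays above 350 mm there after lowering, well clear of the bar.

Run:
```python
from h import *
movel(b2w(-67,0,30),rate=150)
movel(b2w(-67,0,13),rate=60)
s=get_state(); print(s['clock'],w2b(s['tool_pos']),s['ft_force'])
ungrasp(); s=get_state(); print('open',s['gripper_width'],s['ft_force'])
movel(b2w(-67,0,100),rate=100); movel(b2w(-67,0,330),rate=220)
s=get_state(); print(s['clock'],s['ft_force'])
reach(b2w(63.5,1,330),down(YAW))
c=cam('wrist','w4.png'); s=get_state(); print(s['clock'],w2b(s['tool_pos']))
a=cam('scene')
cv2.imwrite('pics/p4.png',np.hstack([a['image'][:,180:480],c['image'][:,100:460]]))
```

```text
13.1333 [-67.04788835   0.13879854  12.65374878] [-0.28007435 -0.15089712 -0.64288598]
open 0.9998929538286635 [ 8.12324936e-03  8.35407092e+00 -1.55759667e-01]
15.9833 [-0.59050354  0.02451059 -0.00115653]
16.6167 [ 63.004733     1.09342409 329.02541498]
```

View pics/p4.png

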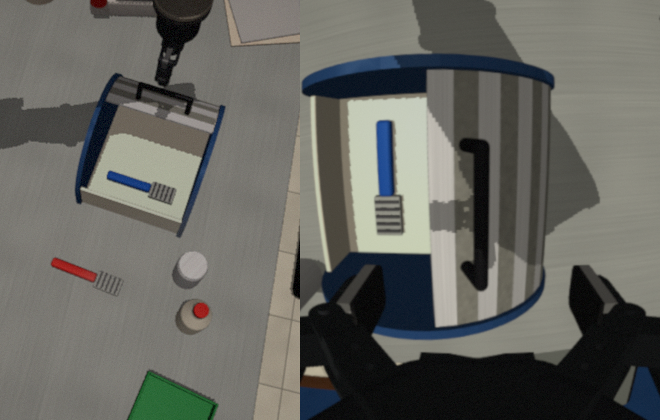

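The scaler lies flat on the box floor, let go: handle at (385,155) and head at (388,213) in the right half. The bar is at (482,213), nearly centred between the fingers. I'll refine its position by ray and pinch it.

```bash
cat >> h.py <<'E'
def bar(ph,dx=0,dz=0):
    p=np.radians(ph); return b2w(-190*np.cos(p)+dx,0.5,55+190*np.sin(p)+dz)
E
python3 - <<'E'
from h import *
c=cam('wrist'); im=c['image'].max(2)
m=(im<45).astype(np.uint8); n,lab,st,ce=cv2.connectedComponentsWithStats(m)
i=lab[213,278:290]; i=np.bincount(i[i>0]).argmax(); print(st[i])
v,u=np.nonzero((lab==i)); k=(v>160)&(v<265); u,v=u[k],v[k]
R,tt=c['V'][:3,:3],c['V'][:3,3]; o=-R.T@tt
dx,dy=u-c['cx'],v-c['cy']; r=np.hypot(dx,dy)+1e-9; th=r/c['f']
d=np.stack([np.sin(th)*dx/r,np.sin(th)*dy/r,np.cos(th)],1)@R
q=w2b(o+d*((236-o[2])/d[:,2])[:,None]); x=np.median(q[:,0]); print('bar x',x,np.percentile(q[:,0],[2,98]))
assert abs(x-63.5)<6
ph=np.degrees(np.arccos(-np.clip((x+63.5)/2,55,70)/190)); print('phi',ph)
movel(bar(ph,dz=-15),rate=120); s=get_state(); print(s['ft_force'])
clamp(25); s=get_state(); print(s['clock'],'w',s['gripper_width'],s['ft_force'])
assert s['gripper_width']>0.08
for p in np.arange(ph-8,55,-9).tolist()+[55]:
    movel(bar(p,dz=-15),rate=120); s=get_state(); print(round(p),s['clock'],s['gripper_width'].round(3),s['ft_force'].round(1))
ungrasp(); s=get_state(); print('open',s['ft_force'].round(1))
movel(bar(55,dz=60),rate=150)
s=get_state(); print(s['clock'],s['ft_force'].round(1))
a=cam('scene'); b=cam('wrist'); cv2.imwrite('pics/p5.png',np.hstack([a['image'][:,180:480],b['image'][:,100:460]]))
E
```

```text
[ 261  137   31  152 2585]
bar x 67.44170074373645 [58.94956117 73.10017639]
phi 110.1563684396524
[-0.06704069  0.42250709 -0.07560816]
18.4667 w 0.1302661471524235 [-0.61645885  2.33529591  3.37339882]Traceback (most recent call last):
  File "<stdin>", line 16, in <module>
AttributeError: 'float' object has no attribute 'round'
```

The pinch is on the bar (width about 11 mm). The script stopped on a print error after the first step, so I'll carry on from there.

Run:
```python
from h import *
s=get_state(); print(s['clock'],s['gripper_width'],s['ft_force'],w2b(s['tool_pos']))
for p in np.arange(93,56,-9).tolist()+[55]:
    movel(bar(p,dz=-15),rate=120); s=get_state(); print(round(p),round(s['clock'],2),round(s['gripper_width'],3),s['ft_force'].round(1))
ungrasp(); s=get_state(); print('open',s['ft_force'].round(1))
movel(bar(55,dz=60),rate=150)
s=get_state(); print(s['clock'],s['ft_force'].round(1))
a=cam('scene'); b=cam('wrist'); cv2.imwrite('pics/p5.png',np.hstack([a['image'][:,180:480],b['image'][:,100:460]]))
```

```text
18.8417 0.126009839377764 [-1.57264999  0.51701006  8.99522111] [ 39.34474207   0.27393373 226.49070648]
93 19.24 0.129 [-1.5 -0.7  8.4]
84 19.64 0.127 [-1.3 -3.   8.6]
75 20.04 0.127 [ 1.3 -3.8  3.5]
66 20.44 0.129 [ 4.2 -3.3 -0.4]
57 20.84 0.125 [ 4.7 -1.8 -3.7]
55 21.09 0.127 [ 6.3 -1.2 -5.6]
open [-0.6 -0.6 -0.3]
22.45 [-0.7 -0.5 -1.9]
```

View pics/p5.png

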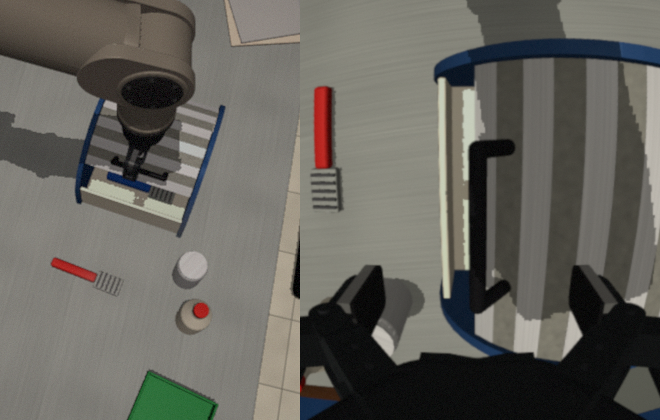

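The cover is about two thirds shut, with the bar at (478,225) and centred under the fingers. The scaler is still on the floor. Now I'll push the rest of the way with closed fingertips on top of the bar.

Run:
```python
from h import *
clamp(25)
movel(bar(55,dz=14),rate=120)
movel(bar(54,dz=6),rate=60); s=get_state(); print(s['clock'],s['ft_force'].round(1))
for p in (48,42,36,31,28,26.5):
    movel(bar(p,dz=5.5),rate=70); s=get_state(); print(p,round(s['clock'],2),s['ft_force'].round(1),w2b(s['tool_pos']).round(1))
    if abs(s['ft_force'][2])>40: break
movel(s['tool_pos']+[0,0,150],rate=180)
reach(b2w(-171,0,420),down(YAW))
s=get_state(); print(s['clock'],s['ft_force'].round(1))
a=cam('scene'); b=cam('wrist'); cv2.imwrite('pics/p6.png',np.hstack([a['image'][:,180:480],b['image'][:,100:460]]))
```

```text
24.175 [0.  0.1 1. ]
48 24.62 [-1.2 -0.4 -0.6] [-127.     0.6  201.7]
42 25.05 [0.1 0.7 0.2] [-140.9    0.6  187.6]
36 25.48 [ 0.7 -0.3  0.6] [-153.6    0.6  172.1]
31 25.87 [-0.5 -0.2  1.6] [-162.8    0.6  158.2]
28 26.16 [ 0.6 -0.   0.6] [-167.8    0.7  149.4]
26.5 26.41 [ 0.  -0.4 -0.7] [-170.2    0.6  145.1]
27.9583 [-0.1 -0.  -1. ]
```

View pics/p6.png

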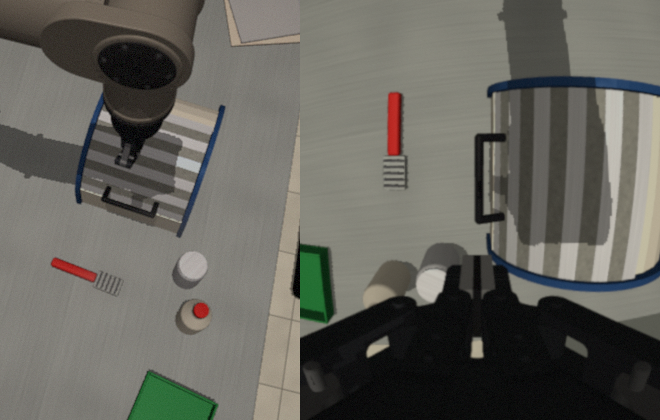

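The cover looks shut: the bar is over the sill at (130,203) on the left and (482,178) on the right. The push forces were near zero, though, so I'll measure the bar's angle from depth.

Run:
```python
from h import *
reach(b2w(-20,250,450),down(YAW))
for n in('scene','top'):
    c=cam(n,n+'7.png'); Q=w2b(cloud(c)); im=c['image'].max(2); x,y,z=Q[...,0],Q[...,1],Q[...,2]
    m=(x<-90)&(x>-215)&(abs(y)<45)&(z>110)&(z<260)&(im<55)&(np.hypot(x,z-55)>172)
    q=Q[m]; print(n,m.sum(),np.median(q,0).round(1) if m.sum() else '', 'elev',np.median(np.degrees(np.arctan2(q[:,2]-55,-q[:,0]))) if m.sum() else '', 'r',np.median(np.hypot(q[:,0],q[:,2]-55)))
    e=(abs(y)<100)&(x<-120)&(x>-165)&(z>75)&(z<200)&(im>60); q=Q[e]; print(' front', np.percentile(q,[2,50],axis=0).round(1))
s=get_state(); print(s['clock'],s['ft_force'])
```

```text
scene 220 [-173.     1.1  144.1] elev 27.412390269701007 r 194.45723923619585
 front [[-150.6  -96.6   84.4]
 [-135.2   -2.4  127. ]]
top 244 [-169.4    0.8  143.6] elev 27.701469677769055 r 191.4612630635006
 front [[-163.   -95.5   86.2]
 [-132.9    2.2  127.8]]
29.2833 [ 0.40017784  1.34564122 -0.16026728]
```

```bash
python3 -c "
import cv2;a=cv2.imread('pics/scene7.png');cv2.imwrite('pics/c7.png',cv2.resize(a[60:250,240:430],None,fx=3,fy=3))"
```

```text
(no output)
```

View pics/c7.png

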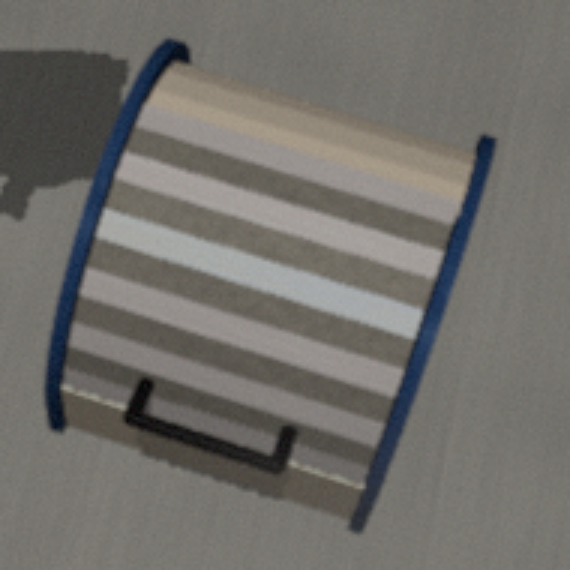

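The cover is down to the sill: its edge runs from (65,388) to (362,488), with the bar in front. Bar elevation is 27.4–27.7° measured on its upper surface, so the cover angle is at most about 0.03 rad. The arm is clear, so I'm handing in.

```bash
python3 -c "
from rig import *
wait(0.5); print(get_state()['ft_force'], get_state()['clock']); close_job()"
```

```text
[ 0.07478498  0.35986975 -0.30756479] 29.7833
the job is handed in; nothing more can be done
```

The blue-handled scaler is in the roll-top box with the cover rolled shut, and I handed the job in at 29.8 s of the 48 s allowed. No verdict was reported.

- **Scaler:** I gripped it across the handle near its balance point, set it down across the box about 67 mm in front of the roll axis, and let go. A wrist picture then showed it flat on the floor. It was still there with the cover about two thirds shut. I could not see it once the cover was shut.
- **Cover:** I pinched the bar from above and rolled the cover to about 0.5 rad. I then let go and followed the bar down with closed fingertips on top of it.
- **Final check:** Both fixed cameras put the bar at 27.4–27.7° elevation, where fully shut is 26°. That makes the cover angle at most about 0.03 rad, against the 0.15 rad limit. The last picture shows the cover's edge at the sill, the arm clear and the wrist force near zero.
- **What disagreed:**
  - The wrist force stayed near zero during the final push, although moving the bar should take 2–7 N. The cover may have closed differently from how I planned, but the cameras confirm it is shut.
  - The wrist force read about 8 N for a moment as the fingers opened in the box, with no visible effect.
  - One script stopped on a print error while rolling the cover. I resumed with the bar still gripped.

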